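# Set and lock the polarizer ring

### The job

On the grey polarizer stage, push the blue lever post round until the white line on the black ring points at the middle of the red arrow on the scale, then press the yellow lock plunger at the back all the way down; it stays down. Only push with the fingers, gently: do not grip the lever, lift or carry anything, shift the red arrow, or disturb the dish on the stage or the things standing round it. Finish with the hand clear.

Things in the scene. Friction and masses are not known exactly. Their poses are not given: they have to be found in the camera images.
- stage: Grey round polarizer stage, 164 mm across, 30 mm high, fixed to the worktop, with a 44 mm wide boss reaching 120 mm behind its centre. Origin at the centre of its underside, on the ring's vertical axis; z up; -x is its front, +x points to the boss. Keep the arm clear of the tall purple rack, taps and hanging cord (solid, near x 0.37, y -0.55) to its right and the microscope to its left.
- ring (a joint): Angle of the black ring (156 mm outside, 130 mm inside, top 40 mm above the worktop) about the stage's vertical axis, in rad, limits -1.25 to 1.25. At 0 the lever points along the stage's -x; it grows counter-clockwise seen from above, so at value a the lever points along (-cos a, -sin a) in the stage's frame. It starts on the negative side and has to turn the positive way. Stiff with friction: about 1.5 N at the post turns it, and it stays where it is left.
- index (a joint): Angle of the red arrow (14 mm wide, 15 mm long) on the white scale inside the ring, same axis, zero and sense as joint ring. The ring is set when both angles are equal. Leave it as it is.
- plunger (a joint): Travel of the yellow lock plunger, in m: 0 up, 0.008 fully down at its stop. Moves straight down against about 3.5 N of friction and stays where it is left.
- lever_post (a point): Point on the axis of the blue upright post at the end of the ring's short aluminium lever, 66 mm above the worktop. The post is 14 mm in diameter, from 46 to 84 mm above the worktop, its axis 100 mm from the ring's axis; the lever below it is 14 mm wide, its top 40 mm above the worktop, and reaches 106 mm from the ring's axis.
- ring_pointer (a point): Inner end of the white line on the lever and ring, 64 mm from the ring's axis, 41 mm above the worktop. Its x axis lies along the line, towards the ring's axis.
- index_arrow (a point): Outward tip of the red arrow, 62 mm from the ring's axis, 36 mm above the worktop. Its x axis lies along the arrow, towards the ring's axis.
- plunger_top (a point): Centre of the flat top of the yellow plunger, 21 mm in diameter, 100 mm behind the ring's axis on the boss; 58 mm above the worktop when up, 50 mm when fully down.
- sample_dish_mid (a point): Centre of the loose clear petri dish, 62 mm in diameter, 14 mm high, that stands on the window in the middle of the stage (window 33 mm above the worktop). Leave it there.
- slide_box_mid (a point): Centre of the loose cream slide box, 90x98x38 mm. Leave it alone.
- dropper_mid (a point): Centre of the loose white dropper bottle with red bulb, 35 mm in diameter, 112 mm high. Leave it alone.
- coverslips_mid (a point): Centre of the loose small yellowish coverslip box, 30x52x22 mm. Leave it alone.
- loupe_mid (a point): Centre of the loose magnifier with black handle, 66x144x12 mm, lying flat. Leave it alone.

How it is judged:
By the outcome, as a careful person would: the job done as asked, in the order asked, and still so for the second after the job is handed in, with the robot touching nothing.
It also fails if it takes over 54 s, if anything falls off the work surface, if the arm or the gripper's body presses on something with over 40 N, if the wrist force passes 120 N, or if a joint passes its speed limit or range.

### The arm

A 6-joint arm with a two-finger parallel gripper is mounted at the origin on a cart in front of the work surface, level with it; the furniture and walls round the work are solid. World frame = base frame: x ahead of the robot, y to its left, z up, the work surface at z = 0. Lengths are in m, angles in degrees, forces in N, time in s.
With the tool pointing down it reaches from about 0.275 to 0.825 m from the base axis. Payload 4.9 kg.
Tool frame: the origin (TCP) lies midway between the tips of the shut fingers; the grasp point (between the pads) lies 19 mm behind it; z points along the fingers, y is the line along which they close (so a half turn about z gives the same grasp; the last joint's range is limited). The gripper opens to 85 mm and grips with 20 to 120 N. Pads are 22 mm wide; open, the fingers measure 114 mm over their backs; the gripper's body (76 mm by 85 mm) begins 54 mm behind the grasp point. The pads swing forward as they close: fully open they stand 13 mm farther back than shut.
Start: joints at [-81.83, 18.69, -11.035, 60.275, 0, 82.311], TCP at [0.15, -0.529, 0.231] pointing down, gripper open.
Joint ranges: [-152.03, 152.03], [-55.5, 102.48], [-74.3, 77.21], [-110.64, 120.58], [-84.22, 78.4], [-180, 180]. Speed limits (degrees/s): [147.25, 147.25, 180, 180, 180, 180].

### API

Orientations are given as [roll, pitch, yaw] about the fixed x, y, z axes, in that order (R = Rz(yaw) Ry(pitch) Rx(roll)).
In Python, from workcell import robot, vision gives the robot as it stands.
- The arm moves only by the shell command python3 -m pendant 'ROWS' [OPENING] [FORCE]. ROWS is JSON, a list of rows, each an object with "delta_pos": the shift along the tool's x, y, z in mm, a list of three; "twist": the turn about the tool's z in degrees. A call has 1 to 8 rows; each row is the pose to reach, as a shift and turn from the pose commanded when the call began, along the tool's axes at that moment; what a row does not reach only later rows make up. A row lasts 1/12 s, in which the tool goes at most 41.7 mm and 7.16 degrees, less where a joint would pass 70% of its speed; a pose out of reach is approached as far as the arm can. A call with a gripper value outside its range is refused whole. OPENING is the opening, from 0 (shut) to 1 (fully open), set as the call begins (- or left out, the last holds). The fingers move at their own pace and stop on an object; FORCE is the grip in N (left out, the last holds). Time passes only in rows, so rows that repeat a pose let the fingers close. It gives the time, the measured TCP pose, the force, the opening and the grip force at its end, in the units of the state.
- robot.sense(): the state, without advancing time (a new reading comes with each control period).
- vision.get_image(name): name is "scene" or "top" or "wrist"; returns a dict with "img" (400x640x3 uint8, red, green, blue), "fx", "fy", "cx", "cy" (pixels), "world_from_camera" (4x4, takes a point from camera to world coordinates). Camera axes: x right, y down, z forward; pixel columns grow to the right and rows downward; lengths in m; the calibration is good to about 2 mm. The wrist camera is an equidistant fisheye: a pixel r from the principal point sees the ray r / f radians off the axis. A picture is of the moment at which its call begins. There is no depth.
- robot.hand_in(): hands the job in; it is judged then, once.
The state is a dict: "t": time; "q": joint angles; "joint_vel": joint speeds; "joint_efforts": joint torques, N m; "eef_pos": TCP position; "orientation": TCP orientation; "force": force on the tool from outside, world axes, zero at the start; "torque": the same for the moment, N m; "opening": finger opening in m; "gripper_force": force on a finger pad.
Only numpy, scipy, OpenCV 4.12 (cv2) and the standard library are available. Lean on these libraries where they do the work, as an engineer would, in place of code of your own. Each camera call takes 0.05 s, during which the arm holds its last target. There are 200 camera calls.

## Working session

There is one attempt and no reset: what is moved stays moved. The work goes in short steps, Python scripts to look and compute and a shell command to move; the robot and the scene stay as the last step left them, time stands still between calls to the robot, and variables do not carry over. Pictures are saved under pics/ and viewed, at most 13 in all, crops included, and the job is handed in when it is done.

```bash
mkdir -p pics; ls
cat > h.py <<'E'
import numpy as np, cv2
from workcell import robot, vision
def ray(im,u,v):
    T=np.array(im["world_from_camera"]);x=(u-im["cx"])/im["fx"];y=(v-im["cy"])/im["fy"]
    return T[:3,3],T[:3,:3]@np.array([x,y,1.])
def onz(im,u,v,z):
    o,d=ray(im,u,v);return o+d*(z-o[2])/d[2]
def proj(im,p):
    T=np.array(im["world_from_camera"]);c=T[:3,:3].T@(np.array(p)-T[:3,3])
    return im["fx"]*c[0]/c[2]+im["cx"],im["fy"]*c[1]/c[2]+im["cy"]
def save(n,img): cv2.imwrite(n,img[:,:,::-1])
E
python3 - <<'E'
from h import *
for n in("top","scene"):
    im=vision.get_image(n);save(f"pics/{n}1.png",im["img"]);print(n,im["fx"],im["cx"],im["cy"],np.round(im["world_from_camera"],3).tolist())
s=robot.sense();print(s["t"],s["eef_pos"],s["orientation"],s["opening"],s["force"])
E
```

```text
pics
top 430.99743158193905 320.0134941090481 202.07061371897143 [[0.025, -0.983, 0.184, 0.303], [-1.0, -0.024, 0.007, 0.262], [-0.002, -0.184, -0.983, 0.889], [0.0, 0.0, 0.0, 1.0]]
scene 390.0326624322694 319.2335133053606 197.7753967022435 [[-0.577, -0.624, 0.527, -0.075], [-0.817, 0.444, -0.368, 0.632], [-0.004, -0.643, -0.766, 0.841], [0.0, 0.0, 0.0, 1.0]]
0.1 [ 0.15024836 -0.52854709  0.23058616] [-1.79913570e+02 -1.28018499e-02  1.58575151e+01] 0.08551200482824309 [0.51743236 0.46400313 0.46532869]
```

View pics/top1.png

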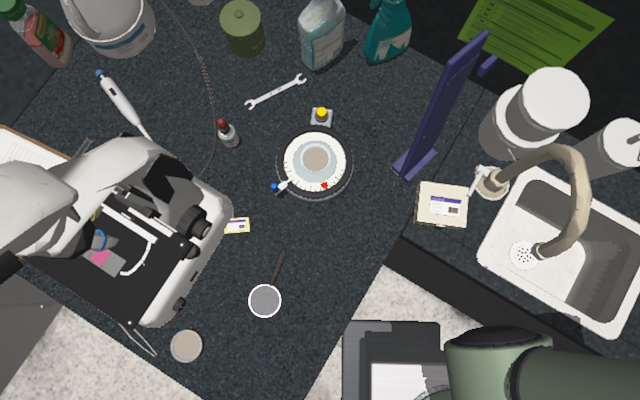

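View pics/scene1.png

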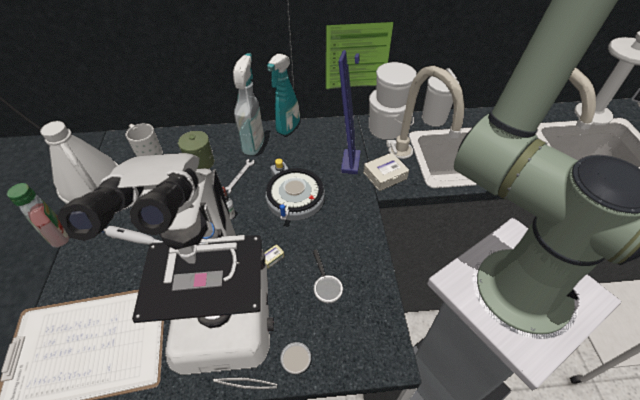

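Top view: ring is centred near (315,162), blue post at (276,187), red arrow at (324,185), yellow plunger at (321,113), dropper bottle at (227,132), coverslips at (237,225), slide box at (443,204) and rack base at (405,165). The scene view agrees with this.

```bash
cat > meas.py <<'E'
from h import *
def blob(im,lo,hi,box):
    hsv=cv2.cvtColor(im["img"],cv2.COLOR_RGB2HSV);m=cv2.inRange(hsv,lo,hi)
    k=np.zeros_like(m);x0,y0,x1,y1=box;k[y0:y1,x0:x1]=m[y0:y1,x0:x1]
    n,l,s,c=cv2.connectedComponentsWithStats(k);i=1+np.argmax(s[1:,4]);return c[i],s[i]
E
python3 - <<'E'
from meas import *
im=vision.get_image("top")
yb,s1=blob(im,(20,150,120),(35,255,255),(300,95,340,125))
bb,s2=blob(im,(100,130,60),(125,255,255),(255,170,300,205))
rb,s3=blob(im,(0,150,100),(8,255,255),(305,175,345,195))
print(yb,s1,bb,s2,rb,s3)
# window: pale scale disc -> ring centre
hsv=cv2.cvtColor(im["img"],cv2.COLOR_RGB2HSV);m=cv2.inRange(hsv,(0,0,130),(179,70,255));m[:120]=0;m[205:]=0;m[:,:272]=0;m[:,:1]=0;m[:,360:]=0
m=cv2.morphologyEx(m,cv2.MORPH_OPEN,np.ones((9,9)))
c=max(cv2.findContours(m,0,2)[0],key=cv2.contourArea);e=cv2.fitEllipse(cv2.convexHull(c));print(e)
C=onz(im,*e[0],.035);P=onz(im,*yb,.056);L=onz(im,*bb,.066);R=onz(im,*rb,.036)
print("C",C,"P",P,"L",L,"R",R)
f=P-C;psi=np.arctan2(f[1],f[0]);print("dist",np.hypot(*f[:2]),"yaw",np.degrees(psi))
for n,q in(("L",L),("R",R)):
    d=C-q;a=np.arctan2(d[1],d[0])-psi;print(n,np.hypot(*d[:2]),np.degrees(a))
for n,p in dict(drop=(222,123),dropb=(232,143),cover=(237,225),box=(443,204),rackb=(405,165),loupe_tip=(282,253)).items(): print(n,np.round(onz(im,*p,.02),3))
print("racktop",onz(im,484,40,.3))
s=im["img"][90:220,210:420];save("pics/crop1.png",cv2.resize(s,None,fx=3.8,fy=3.8,interpolation=2))
E
```

```text
[321.20512821 111.32051282] [317 107  10  10  78] [273.88333333 187.13333333] [270 183   9  10  60] [324.06666667 184.9       ] [321 182   6   7  30]
((314.17608642578125, 161.40850830078125), (59.658836364746094, 63.01699447631836), 84.2195816040039)
C [0.54679106 0.28258659 0.035     ] P [0.64723316 0.27063425 0.056     ] L [0.48394681 0.35918295 0.066     ] R [0.49767934 0.26115289 0.036     ]
dist 0.10115074569636877 yaw -6.786130562021186
L 0.09907776232018511 -43.846358101416996
R 0.05358511506513481 30.36390033017521
drop [0.631 0.481 0.02 ]
dropb [0.587 0.457 0.02 ]
cover [0.414 0.436 0.02 ]
box [0.467 0.017 0.02 ]
rackb [0.548 0.094 0.02 ]
loupe_tip [0.359 0.342 0.02 ]
racktop [0.66491789 0.02797843 0.3       ]
```

View pics/crop1.png

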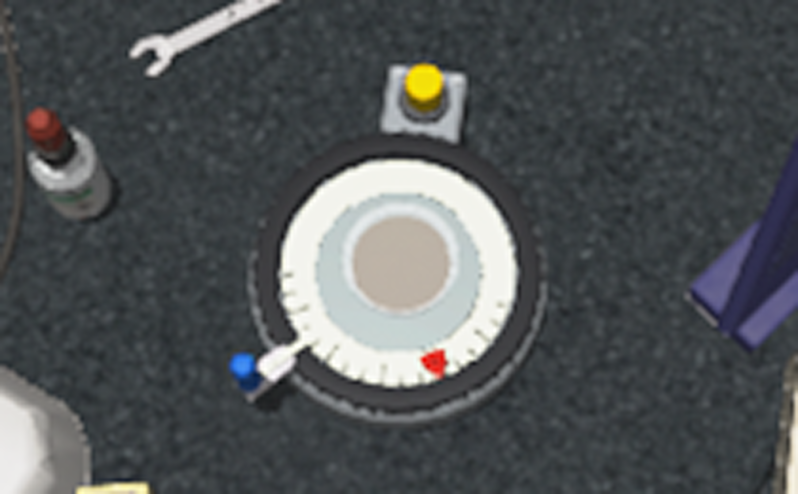

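```bash
cat > go.py <<'E'
import sys;from h import *
from scipy.spatial.transform import Rotation as Ro
def plan(*wps):
    s=robot.sense();R=Ro.from_euler('xyz',s["orientation"],degrees=True);y0=s["orientation"][2]
    print("t %.2f"%s["t"],np.round(s["eef_pos"],4),np.round(s["orientation"],1),"F",np.round(s["force"],1),"q",np.round(s["q"]))
    for x,y,z,yaw in wps:
        print("  ",np.round(R.inv().apply(np.array([x,y,z])-s["eef_pos"])*1000,1),"twist",round(-((yaw-y0+180)%360-180),1))
if __name__=="__main__": plan(*eval(sys.argv[1]))
E
python3 go.py '[(.13,-.42,.42,50),(.3,-.2,.42,80)]'
```

```text
t 0.15 [ 0.1502 -0.5286  0.2307] [-179.9   -0.    15.9] F [-0.   0.3  0.6] q [-82.  19. -11.  60.  -0.  82.]
   [  10.2 -110.3 -189.2] twist -34.1
   [ 233.9 -275.4 -188.9] twist -64.1
```

```bash
python3 -m pendant '[{"delta_pos":[2,-22,-38],"twist":-7},{"delta_pos":[4,-44,-76],"twist":-14},{"delta_pos":[6,-66,-113],"twist":-21},{"delta_pos":[8,-88,-151],"twist":-28},{"delta_pos":[10,-110,-189],"twist":-35},{"delta_pos":[35,-130,-189],"twist":-42},{"delta_pos":[62,-150,-189],"twist":-49},{"delta_pos":[90,-170,-189],"twist":-56}]' 0 20; python3 go.py '[(.3,-.2,.42,100),(.36,0,.42,140),(.36,.22,.4,190)]'
```

```text
t: 0.82
eef_pos: [0.1906, -0.3402, 0.4213]
orientation: [179.9, 0.1, 72.1]
force: [0.0, -0.8, 0.8]
opening: 0.0003
gripper_force: 0.0
t 0.82 [ 0.1906 -0.3402  0.4213] [1.799e+02 1.000e-01 7.210e+01] F [ 0.  -0.8  0.8] q [-72.  -2.  -9.  84.   0.  36.]
   [167.   60.9   1.1] twist -27.9
   [375.8  56.5   0.7] twist -67.9
   [585.1 -11.3  20.2] twist -117.9
```

```bash
python3 -m pendant '[{"delta_pos":[38,14,0],"twist":-7},{"delta_pos":[76,28,0],"twist":-14},{"delta_pos":[114,42,0],"twist":-21},{"delta_pos":[152,56,0],"twist":-28},{"delta_pos":[190,61,0],"twist":-35},{"delta_pos":[230,60,0],"twist":-42},{"delta_pos":[270,59,0],"twist":-49},{"delta_pos":[310,58,0],"twist":-56}]'; python3 go.py '[(.36,.0,.42,140),(.36,.2,.4,190),(.5,.375,.25,219)]'
```

```text
t: 1.48
eef_pos: [0.342, -0.0624, 0.4202]
orientation: [180.0, 0.0, 128.2]
force: [1.5, 0.1, -0.9]
opening: -0.0003
gripper_force: 0.0
t 1.48 [ 0.342  -0.0624  0.4202] [180.    0.  128.2] F [ 1.5  0.1 -0.9] q [-23.  -7. -13.  84.   0.  29.]
   [38.  52.7  0.2] twist -11.8
   [195.2 176.4  20.2] twist -61.8
   [246.2 394.6 170.3] twist -90.8
```

```bash
python3 -m pendant '[{"delta_pos":[25,32,0],"twist":-7},{"delta_pos":[52,60,0],"twist":-14},{"delta_pos":[83,86,2],"twist":-21},{"delta_pos":[114,110,5],"twist":-28},{"delta_pos":[145,135,10],"twist":-35},{"delta_pos":[175,160,15],"twist":-42},{"delta_pos":[195,176,20],"twist":-49},{"delta_pos":[200,200,40],"twist":-56}]'; python3 go.py '[(.5,.375,.25,219),(.51,.38,.15,219),(.51,.38,.056,219)]'
python3 - <<'E'
from h import *
im=vision.get_image("scene");save("pics/scene2.png",im["img"])
E
```

```text
t: 2.15
eef_pos: [0.3762, 0.2193, 0.3823]
orientation: [179.9, 0.2, -175.5]
force: [0.6, 0.2, -0.8]
opening: -0.0001
gripper_force: 0.0
t 2.15 [0.3762 0.2193 0.3823] [ 179.9    0.2 -175.5] F [ 0.6  0.2 -0.8] q [20.  3. -9. 78.  0. 16.]
   [-135.1  145.4  133. ] twist -34.5
   [-145.1  149.4  233.1] twist -34.5
   [-144.8  149.2  327.1] twist -34.5
```

View pics/scene2.png

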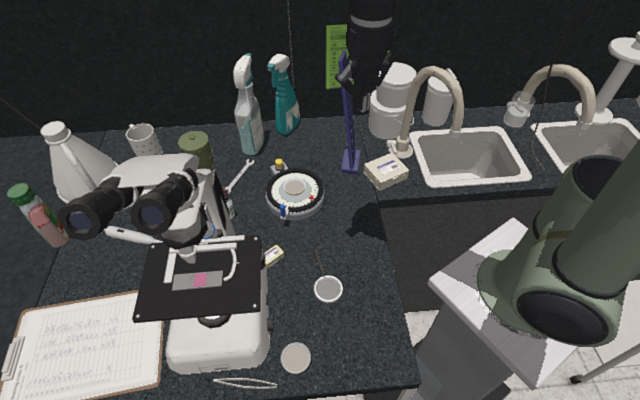

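The gripper is at (365,80) in clear air, with the microscope and stage undisturbed. Next it goes over to the far side of the post.

```bash
python3 -m pendant '[{"delta_pos":[-23,25,22],"twist":-6},{"delta_pos":[-46,50,45],"twist":-12},{"delta_pos":[-70,75,67],"twist":-18},{"delta_pos":[-93,100,90],"twist":-24},{"delta_pos":[-115,125,112],"twist":-30},{"delta_pos":[-135,145,133],"twist":-34.5},{"delta_pos":[-145,149,170],"twist":-34.5},{"delta_pos":[-145,149,205],"twist":-34.5}]'; python3 -m pendant '[{"delta_pos":[0,0,0],"twist":0},{"delta_pos":[0,0,0],"twist":0}]'; python3 go.py '[(.51,.38,.15,219),(.51,.38,.056,219)]'
python3 - <<'E'
from h import *
im=vision.get_image("scene");a=cv2.resize(im["img"][60:300,180:460],None,fx=2,fy=2)
w=vision.get_image("wrist");print(w["fx"],w["cx"],w["cy"],np.round(w["world_from_camera"],3).tolist())
save("pics/s3.png",a);save("pics/w3.png",w["img"])
E
```

```text
t: 2.87
eef_pos: [0.5142, 0.3762, 0.1733]
orientation: [-180.0, 0.1, -141.6]
force: [-0.4, -0.9, -0.8]
opening: 0.0
gripper_force: 0.0
t: 3.03
eef_pos: [0.5101, 0.3734, 0.1732]
orientation: [179.9, -0.4, -141.7]
force: [0.2, -0.3, 0.9]
opening: -0.0001
gripper_force: 0.0
t 3.03 [0.5101 0.3734 0.1732] [ 179.9   -0.4 -141.7] F [ 0.2 -0.3  0.9] q [30. 30. -2. 58. -0. -9.]
   [-4.2  5.2 23.2] twist -0.7
   [ -4.8   5.1 117.2] twist -0.7
309.70691628693146 317.51565151352054 199.8225897253816 [[-0.62, 0.748, 0.236, 0.451], [0.785, 0.592, 0.185, 0.327], [-0.001, 0.3, -0.954, 0.318], [0.0, 0.0, 0.0, 1.0]]
```

View pics/s3.png

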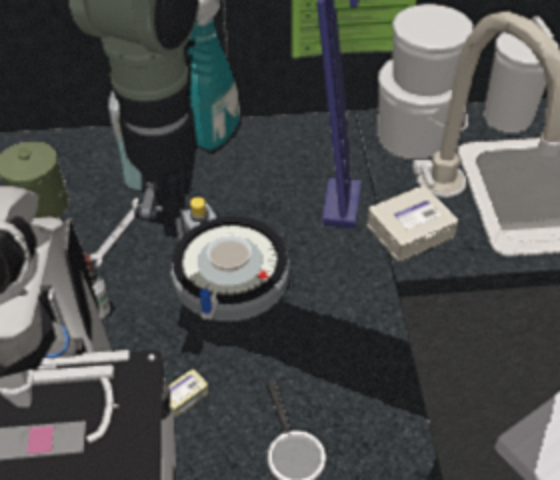

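View pics/w3.png

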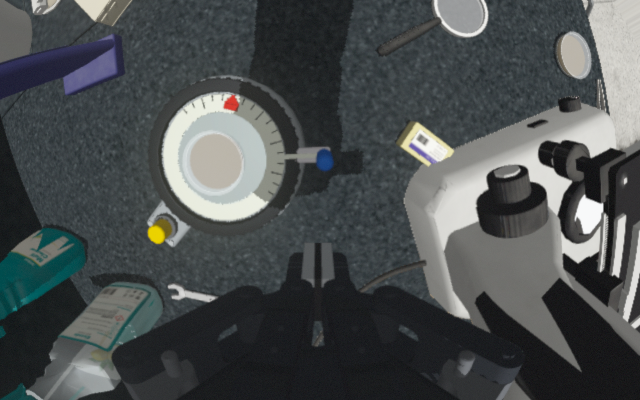

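Wrist view: shut fingers end at (318,245), with the blue post straight ahead at (323,158). The red arrow is at (232,103), the plunger at (160,230), and the microscope starts at column 405. The descent is clear.

```bash
python3 -m pendant '[{"delta_pos":[-4,5,25],"twist":-0.7},{"delta_pos":[-5,5,55],"twist":-0.7},{"delta_pos":[-5,5,85],"twist":-0.7},{"delta_pos":[-5,5,105],"twist":-0.7},{"delta_pos":[-5,5,115],"twist":-0.7},{"delta_pos":[-5,5,115],"twist":-0.7}]'
cat >> h.py <<'E'
def wz(im,u,v,z):
    T=np.array(im["world_from_camera"]);a=np.array([u-im["cx"],v-im["cy"]])/im["fx"];r=np.hypot(*a)+1e-9
    d=T[:3,:3]@np.array([*(a/r*np.sin(r)),np.cos(r)]);return T[:3,3]+d*(z-T[2,3])/d[2]
E
python3 - <<'E'
from meas import *
from go import plan
im=vision.get_image("wrist");save("pics/w4.png",im["img"])
R=wz(im,*blob(im,(0,150,80),(8,255,255),(150,20,400,230))[0],.036)
B,s=blob(im,(100,130,50),(125,255,255),(250,60,420,300))
Y=wz(im,*blob(im,(20,150,90),(35,255,255),(0,80,300,400))[0],.056)
L=wz(im,*B,.07);print("R",R,"L",L,B,s,"Y",Y)
C=np.array([.5468,.2826,0]);L0=np.array([.484,.359])
psi=np.radians(-6.8)
for q in(R,L): d=C-q;print(np.hypot(*d[:2]),np.degrees(np.arctan2(d[1],d[0])-psi))
# tool waypoints: standoff ahead of post by g
g=.018
w=[]
for a in range(-44,33,4):
    th=psi+np.pi+np.radians(a);u=np.array([np.cos(th),np.sin(th)]);t=np.array([-u[1],u[0]])
    p=C[:2]+.1*u-g*t;w.append((p[0],p[1],.058,np.degrees(th)+90))
plan(*w)
E
```

```text
t: 3.63
eef_pos: [0.5127, 0.3814, 0.0605]
orientation: [180.0, -0.0, -141.0]
force: [-0.6, 0.4, 0.4]
opening: 0.0001
gripper_force: 0.0
R [0.4968733 0.2622062 0.036    ] L [0.48236453 0.35818084 0.07      ] [319.76163265 193.54693878] [ 303  170   34   47 1225] Y [0.63622968 0.27426064 0.056     ]
0.053931273431859016 29.018782545176723
0.09931965142082906 -42.75117704538749
t 3.68 [0.5135 0.382  0.0619] [-1.80e+02  1.00e-01 -1.41e+02] F [ 0.8 -0.1  0.8] q [30. 36. -9. 45.  0. -9.]
   [19.   1.9  3.9] twist -0.2
   [26.   2.9  3.9] twist -4.2
   [33.1  3.4  3.8] twist -8.2
   [40.2  3.4  3.8] twist -12.2
   [47.2  2.9  3.8] twist -16.2
   [54.3  1.9  3.8] twist -20.2
   [61.2  0.4  3.8] twist -24.2
   [68.  -1.5  3.8] twist -28.2
   [74.7 -3.9  3.8] twist -32.2
   [81.2 -6.8  3.8] twist -36.2
   [ 87.4 -10.1   3.8] twist -40.2
   [ 93.5 -13.9   3.8] twist -44.2
   [ 99.2 -18.    3.7] twist -48.2
   [104.6 -22.6   3.7] twist -52.2
   [109.7 -27.5   3.7] twist -56.2
   [114.5 -32.8   3.7] twist -60.2
   [118.9 -38.4   3.7] twist -64.2
   [122.8 -44.3   3.7] twist -68.2
   [126.4 -50.4   3.7] twist -72.2
   [129.5 -56.8   3.7] twist -76.2
```

View pics/w4.png

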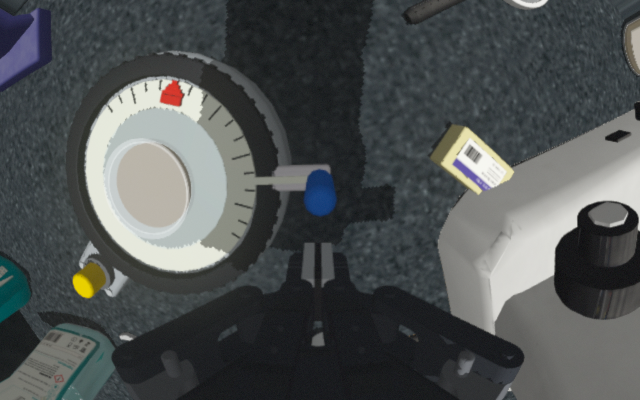

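Fingers are at (318,250), just behind the post at (320,193); the arrow is at (172,93), about 30°. I'll push round the arc at a modest pace.

```bash
python3 -m pendant '[{"delta_pos":[10,1,4],"twist":0},{"delta_pos":[19,2,4],"twist":0},{"delta_pos":[26,3,4],"twist":-4},{"delta_pos":[33,3,4],"twist":-8},{"delta_pos":[40,3,4],"twist":-12},{"delta_pos":[47,3,4],"twist":-16},{"delta_pos":[54,2,4],"twist":-20},{"delta_pos":[57.5,1,4],"twist":-22}]'
cat > arc.py <<'E'
from meas import *
from go import plan
import sys
im=vision.get_image("wrist");save(f"pics/{sys.argv[1]}.png",im["img"])
B,s=blob(im,(100,130,50),(125,255,255),(250,60,420,300));L=wz(im,*B,.07)
C=np.array([.5468,.2826,0]);psi=np.radians(-6.8);d=C-L
print("post",np.hypot(*d[:2]),np.degrees(np.arctan2(d[1],d[0])-psi))
e=robot.sense()["eef_pos"][:2];w=[]
for a in range(int(sys.argv[2]),int(sys.argv[3]),4):
    th=psi+np.pi+np.radians(a);u=np.array([np.cos(th),np.sin(th)]);t=np.array([-u[1],u[0]])
    p=C[:2]+.1*u-.018*t;w.append((p[0],p[1],.058,np.degrees(th)+90))
plan(*w)
E
python3 arc.py w5 -20 33
```

```text
t: 4.35
eef_pos: [0.4693, 0.3476, 0.0598]
orientation: [-179.9, 0.3, -118.8]
force: [-0.7, 1.9, -1.0]
opening: -0.0001
gripper_force: 0.9
post 0.09916226313822604 -21.947396039060184
t 4.40 [0.469  0.3472 0.0597] [-179.9    0.3 -118.8] F [0.6 0.4 0.9] q [ 29.  31. -19.  40.   0. -32.]
   [4.6 1.3 1.7] twist -2.0
   [11.7  2.   1.6] twist -6.0
   [18.7  2.3  1.6] twist -10.0
   [25.8  2.1  1.6] twist -14.0
   [32.9  1.4  1.5] twist -18.0
   [39.9  0.2  1.5] twist -22.0
   [46.8 -1.5  1.5] twist -26.0
   [53.5 -3.7  1.4] twist -30.0
   [60.1 -6.3  1.4] twist -34.0
   [66.5 -9.4  1.4] twist -38.0
   [ 72.6 -12.9   1.4] twist -42.0
   [ 78.5 -16.9   1.3] twist -46.0
   [ 84.1 -21.2   1.3] twist -50.0
   [ 89.4 -25.9   1.3] twist -54.0
```

Works as modelled. Continue to about +8°.

```bash
python3 -m pendant '[{"delta_pos":[5,1,0],"twist":-2},{"delta_pos":[12,2,0],"twist":-6},{"delta_pos":[19,2,0],"twist":-10},{"delta_pos":[26,2,0],"twist":-14},{"delta_pos":[33,1.5,0],"twist":-18},{"delta_pos":[40,0,0],"twist":-22},{"delta_pos":[47,-1.5,0],"twist":-26},{"delta_pos":[53.5,-3.5,0],"twist":-30}]'
python3 arc.py w6 8 33
```

```text
t: 5.07
eef_pos: [0.4472, 0.2991, 0.0593]
orientation: [-179.7, 0.2, -88.8]
force: [0.2, 1.8, 1.0]
opening: -0.0004
gripper_force: 0.8
post 0.0991079305584875 8.558588695389684
t 5.12 [0.4467 0.2979 0.059 ] [-1.797e+02  1.000e-01 -8.870e+01] F [-0.2  0.5  0.3] q [ 26.  27. -26.  36.  -0. -65.]
   [-0.6  0.2  1. ] twist 0.1
   [6.4 1.2 1. ] twist -3.9
   [13.4  1.8  1. ] twist -7.9
   [20.5  1.8  1. ] twist -11.9
   [27.6  1.3  1. ] twist -15.9
   [34.6  0.4  1. ] twist -19.9
   [41.6 -1.   1. ] twist -23.9
```

```bash
python3 -m pendant '[{"delta_pos":[6,1,0],"twist":-4},{"delta_pos":[11,1.5,0],"twist":-7},{"delta_pos":[16,2,0],"twist":-9.5},{"delta_pos":[20.5,2,0],"twist":-12},{"delta_pos":[24,1.5,0],"twist":-14},{"delta_pos":[27,1.5,0],"twist":-15.5},{"delta_pos":[27,1.5,0],"twist":-15.5}]'
python3 arc.py w7 24 33
python3 - <<'E'
from h import *
im=cv2.imread("pics/w7.png");cv2.imwrite("pics/w7c.png",cv2.resize(im[60:300,100:420],None,fx=2.4,fy=2.4))
E
```

```text
t: 5.7
eef_pos: [0.4455, 0.2714, 0.0583]
orientation: [-179.8, 0.0, -73.6]
force: [0.4, -0.4, 0.4]
opening: -0.0001
gripper_force: 0.1
post 0.09925810438500708 24.243753826004703
t 5.75 [0.4452 0.2713 0.058 ] [-179.8    0.   -73.6] F [-0.   0.4  0.2] q [ 23.  26. -28.  35.  -0. -83.]
   [ 1.2 -0.4 -0. ] twist -0.8
   [ 8.2  0.5 -0. ] twist -4.8
   [15.3  0.9 -0. ] twist -8.8
```

View pics/w7c.png

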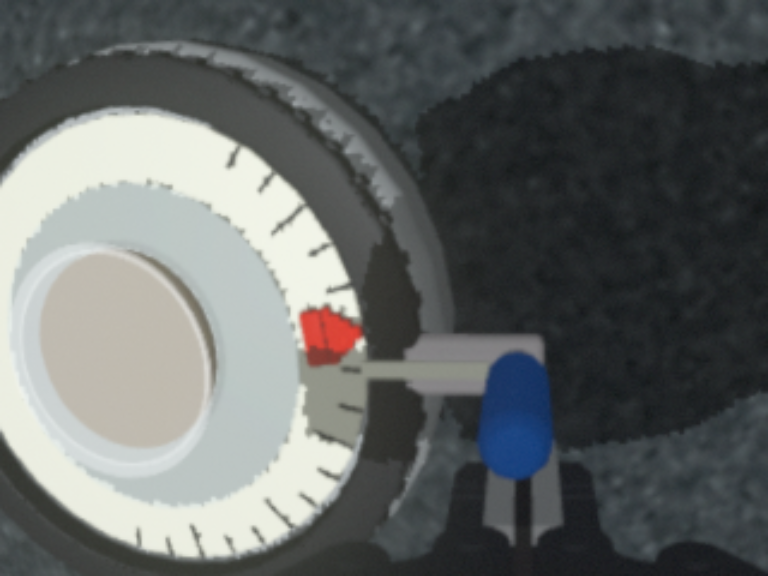

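Crop: arrow tip is at (362,331) and the white line runs (488,370)–(367,370), so it is still a few degrees short of the arrow.

```bash
cat > diff.py <<'E'
from meas import *
import sys
# args: tag, crop pixel positions already in full-image pixels: tip, line inner, line outer
def rep(im,tip,li,lo):
    C=np.array([.5468,.2826,0]);psi=np.radians(-6.8)
    A=blob(im,(0,130,40),(9,255,255),(150,60,420,300));h=im["img"]
    f=lambda p:(1000*np.hypot(*(C-p)[:2]),np.degrees(np.arctan2(*(C-p)[1::-1])-psi))
    for n,p,z in(("centroid",A[0],.036),("tip",tip,.036),("line in",li,.041),("line out",lo,.041)):
        print(n,np.round(p,1),np.round(f(wz(im,*p,z)),2))
if __name__=="__main__":
    im=vision.get_image("wrist");rep(im,*eval(sys.argv[1]))
E
python3 diff.py '[(250.8,197.9),(252.9,214.2),(303,214.2)]'
```

```text
centroid [235.3 199.7] [54.57 31.1 ]
tip [250.8 197.9] [63.79 30.9 ]
line in [252.9 214.2] [64.94 23.77]
line out [303.  214.2] [92.81 23.7 ]
```

```bash
python3 -m pendant '[{"delta_pos":[3,0,0],"twist":-1.5},{"delta_pos":[6,0.3,0],"twist":-3.5},{"delta_pos":[8.5,0.5,0],"twist":-5},{"delta_pos":[10.5,0.7,0],"twist":-6},{"delta_pos":[11.5,0.7,0],"twist":-6.6},{"delta_pos":[11.5,0.7,0],"twist":-6.6},{"delta_pos":[11.5,0.7,0],"twist":-6.6}]'
python3 arc.py w8 28 37
python3 - <<'E'
from h import *
im=cv2.imread("pics/w8.png");cv2.imwrite("pics/w8c.png",cv2.resize(im[160:260,200:330],None,fx=6,fy=6,interpolation=2))
E
```

```text
t: 6.38
eef_pos: [0.4464, 0.2596, 0.0565]
orientation: [-180.0, -0.0, -66.9]
force: [-0.0, 1.6, 0.4]
opening: 0.0004
gripper_force: 0.5
post 0.09928213721807481 30.648317025446005
t 6.43 [0.4464 0.2596 0.0564] [-180.    -0.   -66.9] F [0.1 1.2 0.8] q [ 22.  26. -29.  35.  -0. -91.]
   [-3.1 -2.  -1.6] twist 1.9
   [ 3.9 -0.8 -1.6] twist -2.1
   [11.  -0.  -1.6] twist -6.1
```

View pics/w8c.png

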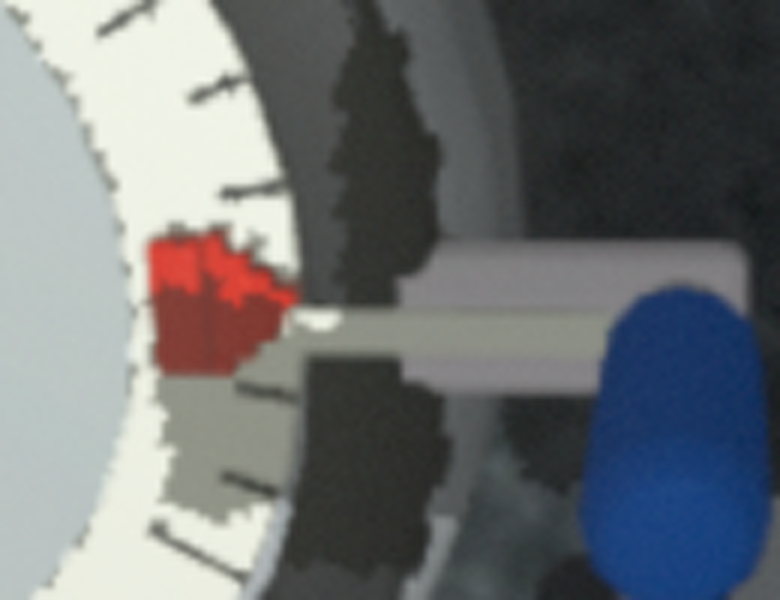

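Crop: arrow tip is at (300,300) and the line's inner end at (303,332), so about 1–2° remain.

```bash
python3 diff.py '[(249.9,209.8),(250.5,215.2),(300.8,215.2)]'
```

```text
centroid [234.7 210.2] [54.43 31.33]
tip [249.9 209.8] [63.42 31.37]
line in [250.5 215.2] [64.7  30.11]
line out [300.8 215.2] [92.47 30.15]
```

```bash
python3 -m pendant '[{"delta_pos":[0.7,0,0],"twist":-0.4},{"delta_pos":[1.4,0,0],"twist":-0.8},{"delta_pos":[2.1,0,0],"twist":-1.2},{"delta_pos":[2.1,0,0],"twist":-1.2},{"delta_pos":[2.1,0,0],"twist":-1.2}]'
cat > line.py <<'E'
# arrow centroid + white line over black ring, by mask
from meas import *
from diff import rep
im=vision.get_image("wrist");h=cv2.cvtColor(im["img"],cv2.COLOR_RGB2HSV)
for u in(256,259,262):
    col=h[200:230,u,2].astype(float);w=np.clip(col-90,0,None);print(u,200+(w*np.arange(30)).sum()/w.sum(),col[::1].astype(int).tolist())
v=200+(w*np.arange(30)).sum()/w.sum()
rep(im,(250,v),(256,v),(262,v))
E
python3 line.py
```

```text
t: 6.9
eef_pos: [0.4469, 0.2574, 0.0562]
orientation: [180.0, -0.0, -65.6]
force: [-0.4, 0.1, 0.3]
opening: -0.0003
gripper_force: 0.6
256 213.99501661129568 [75, 77, 75, 76, 77, 70, 66, 64, 58, 56, 61, 122, 209, 225, 200, 155, 145, 143, 123, 88, 59, 56, 55, 56, 53, 57, 55, 51, 53, 53]
259 214.86968838526911 [58, 56, 54, 54, 57, 54, 56, 53, 58, 53, 61, 95, 130, 144, 146, 146, 147, 144, 121, 89, 59, 54, 53, 54, 54, 52, 54, 52, 54, 55]
262 215.03013698630136 [55, 55, 55, 52, 55, 55, 54, 52, 54, 53, 58, 94, 130, 144, 146, 144, 146, 145, 129, 97, 58, 54, 53, 55, 52, 51, 50, 51, 52, 55]
centroid [234.3 212.1] [54.21 31.44]
tip [250. 215.] [63.35 29.86]
line in [256. 215.] [67.91 31.53]
line out [262. 215.] [71.27 31.53]
```

Line 31.5° against arrow 31.4°, so it is set. Now back off, rise and check from above without the fingers' shadow.

```bash
python3 -m pendant '[{"delta_pos":[-8,0,0],"twist":0},{"delta_pos":[-18,0,0],"twist":0},{"delta_pos":[-25,0,-5],"twist":0},{"delta_pos":[-30,0,-30],"twist":0},{"delta_pos":[-32,0,-60],"twist":0},{"delta_pos":[-32,0,-90],"twist":0},{"delta_pos":[-32,0,-100],"twist":0},{"delta_pos":[-32,0,-100],"twist":0}]'
python3 - <<'E'
from meas import *
from go import plan
im=vision.get_image("wrist");c=im["img"][100:220,160:320];save("pics/w9c.png",cv2.resize(c,None,fx=5,fy=5,interpolation=2))
C=np.array([.5468,.2826]);Y,s=blob(im,(20,150,90),(35,255,255),(0,0,640,400));print(Y,s,wz(im,*Y,.056))
P=C+.1*np.array([np.cos(np.radians(-6.8)),np.sin(np.radians(-6.8))]);print(P)
plan((*P,.12,-65.6),(*P,.07,-65.6))
E
```

```text
t: 7.62
eef_pos: [0.4355, 0.2883, 0.1594]
orientation: [-179.7, -0.0, -65.6]
force: [0.4, 1.3, -0.7]
opening: -0.0001
gripper_force: 0.0
[119.03950104  90.26819127] [106  80  27  21 481] [0.64139611 0.26887497 0.056     ]
[0.64609655 0.2707596 ]
t 7.67 [0.4344 0.2876 0.1574] [-179.8   -0.   -65.6] F [ 0.6 -0.  -0.3] q [ 25.  19. -22.  49.  -0. -89.]
   [ 102.8 -185.7   37.9] twist 0.0
   [ 102.7 -185.6   87.9] twist 0.0
```

View pics/w9c.png

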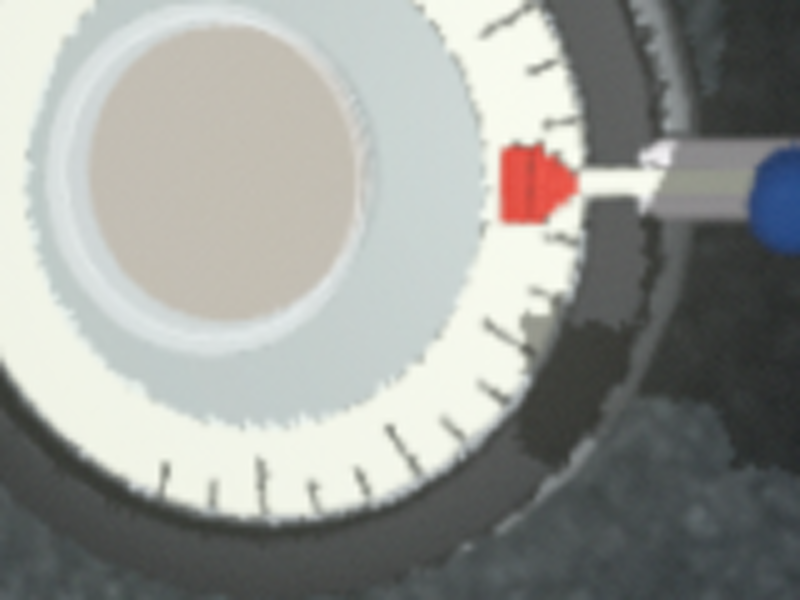

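Line (620,183) and arrow tip (578,184) are collinear, and the dish has not moved. On to the plunger.

```bash
python3 -m pendant '[{"delta_pos":[14,-25,0],"twist":7},{"delta_pos":[29,-52,0],"twist":14},{"delta_pos":[44,-79,0],"twist":21},{"delta_pos":[58,-106,0],"twist":28},{"delta_pos":[73,-132,0],"twist":35},{"delta_pos":[88,-158,10],"twist":42},{"delta_pos":[98,-178,25],"twist":49},{"delta_pos":[102,-185,38],"twist":56}]'
python3 -m pendant '[{"delta_pos":[0,0,0],"twist":0},{"delta_pos":[0,0,0],"twist":0}]'
python3 - <<'E'
from meas import *
from go import plan
im=vision.get_image("wrist");save("pics/w10.png",im["img"])
Y,s=blob(im,(20,150,90),(35,255,255),(150,100,500,400));print(Y,s,wz(im,*Y,.056))
P=(.644,.2705)
plan((*P,.075,-121.6),(*P,.05,-121.6))
E
```

```text
t: 8.33
eef_pos: [0.6466, 0.2691, 0.1148]
orientation: [180.0, -0.1, -122.1]
force: [-0.1, 0.0, -1.1]
opening: -0.0005
gripper_force: 0.0
t: 8.5
eef_pos: [0.6423, 0.2694, 0.1149]
orientation: [179.8, -0.3, -121.5]
force: [-0.2, 0.4, 0.4]
opening: 0.0
gripper_force: 0.0
[312.2638191  219.34045226] [298 202  29  35 796] [0.6453693  0.26779806 0.056     ]
t 8.55 [0.6426 0.2699 0.1165] [ 179.8   -0.2 -121.5] F [0.2 0.6 0.4] q [ 17.  39.   5.  56.   0. -42.]
   [-1.3 -1.  41.5] twist 0.1
   [-1.4 -1.  66.5] twist 0.1
```

View pics/w10.png

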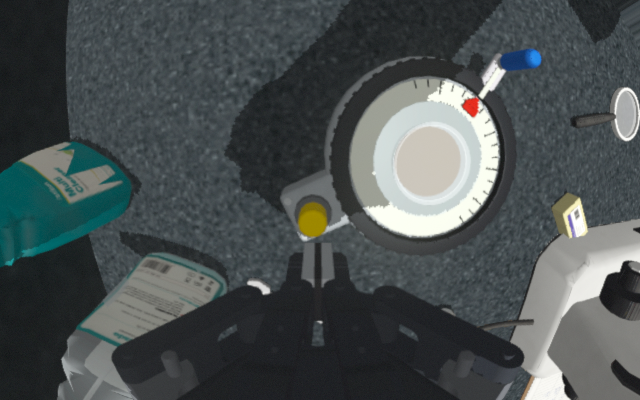

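The plunger is at (312,219), directly under the fingertips' path. Go down onto it.

```bash
python3 -m pendant '[{"delta_pos":[-1,-1,20],"twist":0},{"delta_pos":[-2,-1,40],"twist":0},{"delta_pos":[-2,-1,50],"twist":0},{"delta_pos":[-2,-1,55],"twist":0},{"delta_pos":[-2,-1,58],"twist":0},{"delta_pos":[-2,-1,60],"twist":0},{"delta_pos":[-2,-1,62],"twist":0},{"delta_pos":[-2,-1,62],"twist":0}]'
python3 -m pendant '[{"delta_pos":[0,0,1],"twist":0},{"delta_pos":[0,0,2],"twist":0},{"delta_pos":[0,0,3],"twist":0},{"delta_pos":[0,0,3],"twist":0}]'
```

```text
t: 9.22
eef_pos: [0.6468, 0.2715, 0.0572]
orientation: [-179.9, 0.1, -121.6]
force: [-0.3, -0.4, -0.0]
opening: 0.0003
gripper_force: 0.0
t: 9.55
eef_pos: [0.6469, 0.2715, 0.0537]
orientation: [-180.0, 0.1, -121.6]
force: [-0.1, 0.5, 2.7]
opening: -0.0001
gripper_force: 1.7
```

```bash
python3 -m pendant '[{"delta_pos":[0,0,1],"twist":0},{"delta_pos":[0,0,2],"twist":0},{"delta_pos":[0,0,3],"twist":0},{"delta_pos":[0,0,3],"twist":0}]'
python3 -m pendant '[{"delta_pos":[0,0,0.7],"twist":0},{"delta_pos":[0,0,1.5],"twist":0},{"delta_pos":[0,0,1.5],"twist":0},{"delta_pos":[0,0,1.5],"twist":0}]'
```

```text
t: 9.88
eef_pos: [0.6468, 0.2714, 0.0502]
orientation: [-180.0, 0.0, -121.6]
force: [0.7, 1.3, 2.9]
opening: 0.0006
gripper_force: 1.2
t: 10.22
eef_pos: [0.6469, 0.2715, 0.05]
orientation: [-179.9, 0.1, -121.6]
force: [-1.4, -0.3, 8.0]
opening: -0.0002
gripper_force: 4.4
```

```bash
python3 -m pendant '[{"delta_pos":[0,0,1],"twist":0},{"delta_pos":[0,0,1.5],"twist":0},{"delta_pos":[0,0,1.5],"twist":0}]'
python3 -m pendant '[{"delta_pos":[0,0,-3],"twist":0},{"delta_pos":[0,0,-12],"twist":0},{"delta_pos":[0,0,-40],"twist":0},{"delta_pos":[0,0,-75],"twist":0},{"delta_pos":[0,0,-110],"twist":0},{"delta_pos":[0,0,-140],"twist":0},{"delta_pos":[0,0,-150],"twist":0},{"delta_pos":[0,0,-150],"twist":0}]'
python3 - <<'E'
from meas import *
im=vision.get_image("wrist");c=im["img"][80:300,200:520];save("pics/w11.png",cv2.resize(c,None,fx=2.4,fy=2.4,interpolation=2))
E
```

```text
t: 10.47
eef_pos: [0.6469, 0.2714, 0.05]
orientation: [-179.9, 0.1, -121.6]
force: [-3.9, -1.1, 16.3]
opening: -0.0001
gripper_force: 8.2
t: 11.13
eef_pos: [0.648, 0.2716, 0.2008]
orientation: [-179.8, 0.2, -121.6]
force: [-0.0, 0.0, -0.0]
opening: 0.0002
gripper_force: 0.0
```

View pics/w11.png

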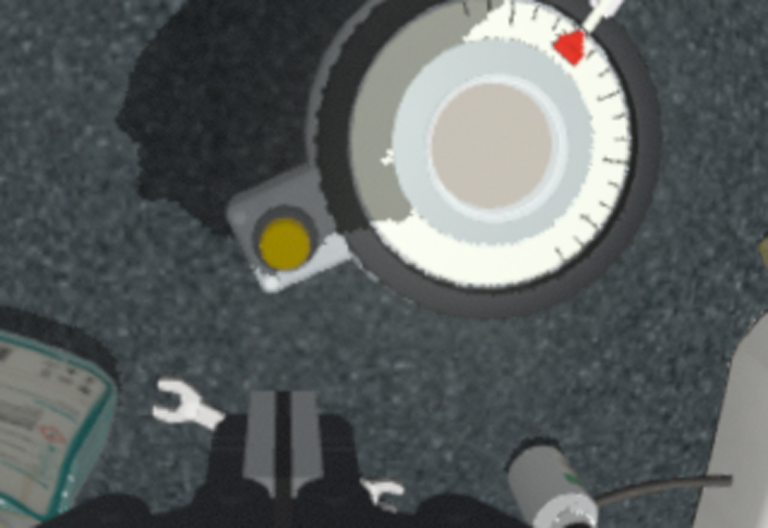

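The plunger at (284,243) is down in its collar, the line still meets the arrow at (585,35), and the hand is clear at 0.2 m.

```bash
python3 -c "
from workcell import robot
print(robot.hand_in())"
```

```text
the job is handed in; nothing more can be done
None
```

The ring's white line is set to the middle of the red arrow (31.5° against 31.4° measured), the plunger was then pressed to its stop, and the job was handed in at about 11 s with the hand clear; no verdict came back.

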